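# Zero the hand gauge on its reference plate

### The job

Zero the hand gauge before checking the flasks: first slide the cover of the sloping check station fully open, to its end stop, then take the probe out of its rack and hold its sprung sleeve inside the ring on the white plate, with the probe square to the sloping plate and pressed lightly, the sleeve pushed about half-way in, never jammed hard. Finish while still holding it there in the gripper, steady; do not put it down, and leave the flasks and cartons where they stand.

Things in the scene. Friction and masses are not known exactly. Their poses are not given: they have to be found in the camera images.
- station: Fixed grey metal check station: base 140 mm (x) by 200 mm (y: from -58 to +142 mm off the origin), 12 mm thick, under a dark deck that slopes at 0.26 rad (15 deg), falling towards its own -x. Origin on the table under the ringed spot, z up. Place and yaw vary. Only the cover's grip stands over 90 mm above the table.
- plate: White reference plate, 86 x 86 mm, fixed in the station's deck. Origin at the centre of its face; its z axis points out of the face, square to it (tilted 0.26 rad from vertical, towards the station's -x); its y axis is level, the station's y.
- spot (a point): Centre of the black ring (19 mm inside, 25 mm outside diameter, with a 4 mm centre dot) on the plate's face, 55 mm above the table; same axes as the plate. Hidden under the cover until that is opened.
- cover (a joint): Opening of the cover, m: 0 = shut, over the ring; 0.09 = fully open at the end stop. It slides level along the station's +y, with about 2 N of friction, and stays where it is left. At the start between 0 and 0.02.
- cover_top (a point): Centre of the top of the cover's grip: black upright block 34 mm high, 16 mm thick (station y), 32 mm long (station x), tilted with the deck, in the middle of the cover, a grey panel 106 x 78 x 4 mm (x, y). Square to the plate's face, the cover's upper side lies 12 mm and the grip's top 46 mm off it. The point rides with the cover; axes as the plate's.
- rack: Fixed black block, 75 x 75 x 45 mm, with one upright through hole of 20 mm diameter in the middle that holds the probe. Origin at the centre of its underside, on the table.
- probe: Gauge probe, loose, 0.15 kg, upright in the rack: grey grip 24 x 24 mm square, 72 mm long, 5 mm button on top; below it a steel nose, 16 mm diameter, 26 mm long; below that a brass sleeve, 10 mm diameter, sticks out 16 mm. Origin on the axis at the lower end of the grip (rests on the rack's top, z = 45 mm); x and y square to the grip's flats, z along the axis to the button. Yaw: the rack's.
- probe_end (a point): Centre of the sleeve's flat end: 42 mm below the probe's origin along its axis when the sleeve is out (less when it is pushed in). Axes of the probe.
- sleeve (a joint): How far the sleeve is pushed into the probe, m: 0 = out, 0.015 = fully in (jammed). A spring of 500 N/m with 1 N preload pushes it out: 1 N to begin to move, about 4.75 N half-way, 8.5 N fully in.
- flask_a: Amber perfume flask with a black cap, loose, 0.2 kg, 30 x 50 mm, 94 mm high. Origin at the centre of its underside. A bystander behind the station: leave it.
- flask_b: Amber perfume flask with a black cap, loose, 0.2 kg, 30 x 50 mm, 94 mm high. Origin at the centre of its underside. A bystander behind the rack: leave it.
- flask_c: Amber perfume flask with a black cap, loose, 0.2 kg, 25 x 42 mm, 104 mm high. Origin at the centre of its underside. A bystander to the left (+y) of the rack: leave it.
- carton_a: White carton standing upright, loose, 55 x 55 x 105 mm, beside the station on its -y side. Origin at the centre of its underside. A bystander: leave it.
- carton_b: Flat black carton, loose, 40 x 100 x 35 mm, in the middle, behind the other things. Origin at the centre of its underside. A bystander: leave it.

How it is judged:
By the outcome, as a careful person would: the job done as asked, in the order asked, and still so for the second after the job is handed in, while the arm keeps its last pose, push and grip.
It also fails if it takes over 50 s, if anything falls off the work surface, if the arm or the gripper's body presses on something with over 40 N, if the wrist force passes 120 N, or if a joint passes its speed limit or range.

### The arm

A 6-joint arm with a two-finger parallel gripper is mounted at the origin on the work surface. World frame = base frame: x ahead of the robot, y to its left, z up, the work surface at z = 0. Lengths are in m, angles in rad, forces in N, time in s.
With the tool pointing down it reaches from about 0.375 to 0.975 m from the base axis. Payload 3.8 kg.
Tool frame: the origin (TCP) lies where the fingers leave the gripper's body, on its centre line; the fingertips stand 73 mm ahead of it and the grasp point (between the pads) lies 54 mm ahead of it; z points along the fingers, y is the line along which they close (so a half turn about z gives the same grasp; the last joint's range is limited). The gripper opens to 85 mm and grips with 20 to 120 N. Pads are 22 mm wide; open, the fingers measure 114 mm over their backs; the gripper's body (76 mm by 85 mm) begins 54 mm behind the grasp point. The pads swing forward as they close: fully open they stand 13 mm farther back than shut.
Start: joints at [1.263, 0.264, 1.604, -0, 1.274, -0.037], TCP at [0.181, 0.65, 0.304] pointing down, gripper open.
Joint ranges: [-2.63, 2.63], [-0.94, 2.18], [0.31, 2.57], [-1.31, 4.45], [0, 2.66], [-2.55, 2.55]. Speed limits (rad/s): [2.57, 2.57, 3.14, 3.14, 3.14, 3.14].

### API

Orientations are given as a rotation vector (axis times angle).
In Python, from workcell import read_state, viewer, bot gives the robot as it stands.
- The arm moves only by the tool jog_arm, never from a script. Its argument "increments" is a list that holds one entry, the list of rows, each a list of 7 numbers: the shift along the tool's x, y, z in units of 30 mm (1.0 is 30 mm), then the turn, a rotation vector about the tool's x, y, z in units of 6 degrees (1.0 is 6 degrees), then the opening, from -1 (shut) to 1 (fully open). A call has exactly 5 rows; each row shifts and turns the commanded pose from where the row before left it, along the tool's axes as they then stand; what a row does not reach is not made up. A row lasts 1/12 s, in which the tool goes at most 41.7 mm and 7.16 degrees, less where a joint would pass 70% of its speed; a pose out of reach is approached as far as the arm can. A call is refused whole if a number of a shift passes 1 or a number of a turn 1, either way. A call with a gripper value outside its range is refused whole. The fingers move at their own pace and stop on an object; "force" is the grip in N (left out, the last holds). Time passes only in rows, so rows that do not move let the fingers close, or fill a call up. It gives the time, the measured TCP pose, the force, the opening and the grip force at its end, in the units of the state.
- read_state(): the state, without advancing time (a new reading comes with each control period).
- viewer.read_camera(name): name is "scene" or "top" or "wrist"; returns (picture, depth): 400x640x3 uint8, blue, green, red; 400x640 float32, m along the optical axis (not along the pixel's ray), 0 where there is no reading.
- viewer.camera_params(name): a dict with "fx", "fy", "cx", "cy" (pixels), "k1" (the pictures are not rectified: a ray, as slopes to the right and down, at radius r is drawn at 1 + k1 r^2 times it, then the intrinsics apply), "R" (3x3) and "t" (3): a world point X has camera coordinates R X + t; the wrist camera has in their place "hand_eye" (4x4, takes a point from camera to tool coordinates, whose origin is the TCP and whose axes are the flange's). Camera axes: x right, y down, z forward; pixel columns grow to the right and rows downward; lengths in m; the calibration is good to about 2 mm. A picture is of the moment at which its call begins: read the wrist's pose just before it. camera_params takes no time and is no camera call.
- bot.finish_job(): hands the job in; it is judged then, once.
The state is a dict: "time": time; "q": joint angles; "joint_vel": joint speeds; "joint_torque": joint torques, N m; "tool_pos": TCP position; "tcp_rot": TCP orientation; "wrist_force": force on the tool from outside, world axes, zero at the start; "torque": the same for the moment, N m; "width": opening from 0.0 (shut) to 1.0 (fully open); "grip_force": force on a finger pad.
Only numpy, scipy, OpenCV 4.12 (cv2) and the standard library are available. Lean on these libraries where they do the work, as an engineer would, in place of code of your own. Each camera call takes 0.05 s, during which the arm holds its last target. There are 200 camera calls.

## Working session

There is one attempt and no reset: what is moved stays moved. The work goes in short steps, Python scripts to look and compute and a tool call to move; the robot and the scene stay as the last step left them, time stands still between calls to the robot, and variables do not carry over. Pictures are saved under pics/ and viewed, at most 10 in all, crops included, and the job is handed in when it is done.

Besides the shell and the picture viewer there is one more tool, called as a command line: name --argument value ..., lists and objects as JSON in quotes. jog_arm: Moves the arm, as the interface text tells. Its arguments: {"type":"object","properties":{"increments":{"type":"array","items":{"type":"array","items":{"type":"array","items":{"type":"number"}}}},"force":{"type":"number"}},"required":["increments"]}

```bash
mkdir -p pics; ls
cat > h.py <<'E'
import numpy as np, cv2
from scipy.spatial.transform import Rotation as R
from workcell import read_state, viewer, bot
def snap(n, f=None):
    s=read_state(); im,d=viewer.read_camera(n)
    if f: cv2.imwrite(f'pics/{f}.png',im); np.savez(f'pics/{f}.npz',d=d,p=s['tool_pos'],r=s['tcp_rot'],im=im)
    return im,d,s
def world(n,f,px):
    z=np.load(f'pics/{f}.npz'); c=viewer.camera_params(n); px=np.atleast_2d(px).astype(int)
    out=[]
    for u,v in px:
        w=z['d'][v-1:v+2,u-1:u+2]; w=w[w>0]; dd=np.median(w) if len(w) else np.nan
        p=np.array([(u-c['cx'])/c['fx'],(v-c['cy'])/c['fy']]); q=p.copy()
        for _ in range(10): q=p/(1+c['k1']*(q@q))
        X=np.array([q[0]*dd,q[1]*dd,dd])
        if n=='wrist':
            X=(np.array(c['hand_eye'])@np.r_[X,1])[:3]; X=R.from_rotvec(z['r']).apply(X)+z['p']
        else: X=np.array(c['R']).T@(X-np.array(c['t']))
        out.append(X)
    return np.array(out)
E
python3 - <<'E'
from h import *
snap('top','top1'); snap('scene','scene1')
s=read_state(); print({k:np.round(v,3) for k,v in s.items()})
for n in('top','scene','wrist'): print(n,viewer.camera_params(n))
E
```

```text
pics
{'time': np.float64(0.1), 'q': array([ 1.263,  0.265,  1.605,  0.   ,  1.274, -0.037]), 'joint_vel': array([ 0.002, -0.001, -0.002,  0.   ,  0.001, -0.002]), 'joint_torque': array([ 1.0000e-03, -5.1672e+01, -3.6859e+01, -0.0000e+00,  6.0000e-03,
        0.0000e+00]), 'tool_pos': array([0.18 , 0.65 , 0.303]), 'tcp_rot': array([-4.240e-01, -3.112e+00,  3.000e-03]), 'wrist_force': array([ 0.698, -0.143, -0.921]), 'torque': array([-0.005,  0.017,  0.041]), 'grip_force': np.float64(0.0), 'width': np.float64(0.999)}
top {'fx': 500.53828189127506, 'fy': 500.53828189127506, 'cx': 324.19013433374266, 'cy': 198.84123934390806, 'k1': 0.02690893761987418, 'R': array([[ 0.02257856, -0.99954827,  0.01983603],
       [-0.98025666, -0.02603256, -0.19600815],
       [ 0.19643599, -0.01501882, -0.98040162]]), 't': array([-0.0366307 ,  0.58180609,  1.04081553])}
scene {'fx': 394.04785836455545, 'fy': 394.04785836455545, 'cx': 319.74289280106774, 'cy': 204.5609436109045, 'k1': -0.08748507063923566, 'R': array([[-0.20920821,  0.97778619, -0.0128879 ],
       [ 0.81367756,  0.1667552 , -0.55688556],
       [-0.54236588, -0.12699163, -0.83048924]]), 't': array([ 0.12497044, -0.42420718,  1.24917955])}
wrist {'fx': 352.69891349224304, 'fy': 352.69891349224304, 'cx': 320.4251053424835, 'cy': 199.61434946604982, 'k1': -0.044719026393548286, 'hand_eye': array([[-2.00202382e-04, -9.65176324e-01, -2.61600121e-01,
         6.58151337e-02],
       [ 9.99999760e-01, -1.95494886e-05, -6.93171050e-04,
         4.60375550e-04],
       [ 6.63918137e-04, -2.61600196e-01,  9.65176096e-01,
        -7.05822966e-02],
       [ 0.00000000e+00,  0.00000000e+00,  0.00000000e+00,
         1.00000000e+00]])}
```

View pics/top1.png

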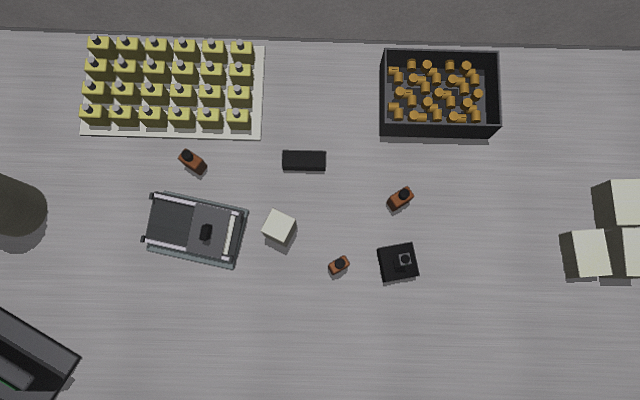

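View pics/scene1.png

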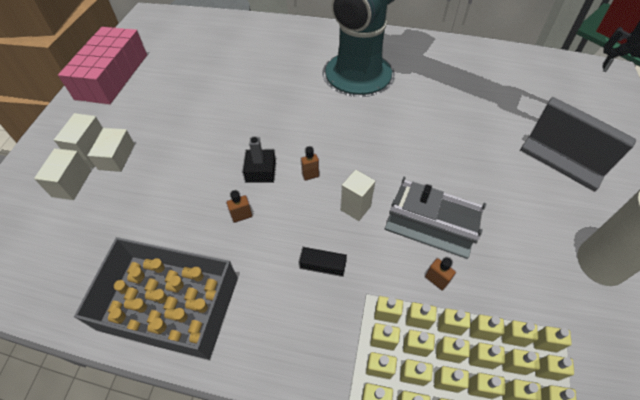

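The top view shows the station around (197,230), with the cover's grip at (206,232) and the cover over the right (-y) half. The probe button is at about (405,259), and the white carton at (279,227). I'll enlarge both areas to read points.

Run:
```python
from h import *
im=cv2.imread('pics/top1.png')
a=cv2.resize(im[180:280,130:310],None,fx=4,fy=4,interpolation=3)
b=cv2.resize(im[230:290,365:485],None,fx=6,fy=6,interpolation=3)[:, :720]
b=cv2.copyMakeBorder(b[:200*1],0,0,0,0,cv2.BORDER_CONSTANT) if 0 else cv2.resize(b,(400,200))
c=np.zeros((600,720,3),np.uint8); c[:400]=a; c[400:,:400]=b
cv2.imwrite('pics/c1.png',c)
px=[(206,232),(206,226),(230,240),(228,210),(196,210),(175,225),(175,250),(405,259),(390,275),(385,250),(279,220),(192,156),(302,155),(339,263)]
for p,w in zip(px,world('top','top1',px)): print(p,w.round(3))
```

```text
(206, 232) [0.497 0.221 0.102]
(206, 226) [0.51  0.221 0.103]
(230, 240) [0.488 0.179 0.053]
(228, 210) [0.549 0.183 0.079]
(196, 210) [0.547 0.251 0.076]
(175, 225) [0.518 0.3   0.049]
(175, 250) [0.467 0.306 0.012]
(405, 259) [ 0.45  -0.187  0.124]
(390, 275) [ 0.421 -0.168  0.048]
(385, 250) [ 0.475 -0.158  0.045]
(279, 220) [0.526 0.071 0.105]
(192, 156) [0.666 0.268 0.077]
(302, 155) [0.688 0.03  0.035]
(339, 263) [ 0.44  -0.055  0.105]
```

View pics/c1.png

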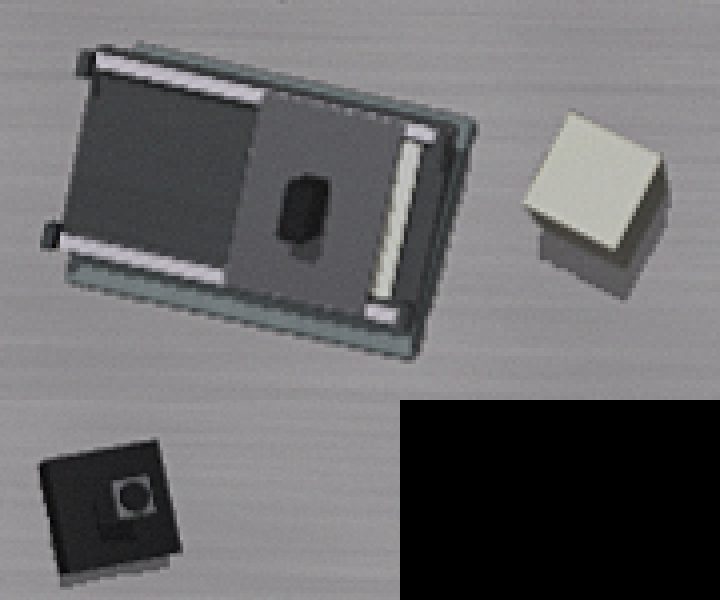

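```bash
cat >> h.py <<'E'
def cloud(n,f,x0,x1,y0,y1,st=1):
    u,v=np.meshgrid(np.arange(x0,x1,st),np.arange(y0,y1,st)); px=np.c_[u.ravel(),v.ravel()]
    return px,world(n,f,px)
def plan(T_pos,T_rot):
    "shift in tool units & turn units from the present pose to target (R object)"
    s=read_state(); r=R.from_rotvec(s['tcp_rot']); d=r.inv().apply(np.array(T_pos)-s['tool_pos'])/.03
    t=(r.inv()*T_rot).as_rotvec(degrees=True)/6
    print('shift',d.round(2),'turn',t.round(2)); return d,t
E
python3 - <<'E'
from h import *
px,P=cloud('top','top1',130,252,185,275)
ok=(P[:,2]>.03)&(P[:,2]<.095)&~np.isnan(P[:,2])
Q=P[ok]
# ransac plane
best=0;rng=np.random.default_rng(0)
for _ in range(400):
    a=Q[rng.choice(len(Q),3,False)]; n=np.cross(a[1]-a[0],a[2]-a[0]); l=np.linalg.norm(n)
    if l<1e-5: continue
    n/=l; n*=np.sign(n[2]); k=abs((Q-a[0])@n)<.0025
    if k.sum()>best and n[2]>.85: best=k.sum();K=k;N=n
I=Q[K]; c=I.mean(0); N=np.linalg.svd(I-c)[2][2]; N*=np.sign(N[2])
print(best,'n',N.round(3),'tilt',np.arccos(N[2]),'yaw',np.arctan2(-N[1],-N[0]),c)
# base outline rect
px,P=cloud('top','top1',130,260,180,280)
B=P[(P[:,2]>.007)&(P[:,2]<.1)&(P[:,0]<.62)]
r=cv2.minAreaRect(B[:,:2].astype(np.float32)); print('station rect',r)
G=P[(P[:,2]>.095)&(abs(P[:,0]-.5)<.04)]; print('grip',len(G),G.mean(0),G.min(0),G.max(0))
px,P=cloud('top','top1',370,425,235,290)
K=P[(P[:,2]>.04)&(P[:,2]<.05)]; print('rack',cv2.minAreaRect(K[:,:2].astype(np.float32)))
K=P[(P[:,2]>.11)]; print('probe top',len(K),K.mean(0),cv2.minAreaRect(K[:,:2].astype(np.float32)))
E
```

```text
2082 n [-0.253  0.05   0.966] tilt 0.26075889359711474 yaw -0.1971392618706162 [0.52405544 0.29059751 0.05032494]
station rect ((0.5162811279296875, 0.2694827914237976), (0.22082829475402832, 0.14167150855064392), 78.83413696289062)
grip 122 [0.49864266 0.22551297 0.10011412] [0.48347075 0.2157262  0.09506417] [0.5124301  0.23589948 0.1044584 ]
rack ((0.4523468315601349, -0.18816518783569336), (0.07490165531635284, 0.07583232969045639), 11.803619384765625)
probe top 144 [ 0.451551   -0.1866279   0.11931068] ((0.4518130421638489, -0.1873672604560852), (0.024058926850557327, 0.023925872519612312), 13.010988235473633)
```

```bash
cat >> h.py <<'E'
yaw=-0.195
ys=np.array([-np.sin(yaw),np.cos(yaw),0]); N=np.array([-np.sin(.26)*np.cos(yaw),-np.sin(.26)*np.sin(yaw),np.cos(.26)])
RT=R.from_matrix(np.c_[np.cross(ys,-N),ys,-N])
E
python3 - <<'E'
from h import *
top=np.array([.4985,.2235,.1])
plan(top+N*(.054+.09),RT)
E
```

```text
shift [-12.79 -10.95   2.14] turn [-0.11 -2.48 -0.72]
```

jog_arm --increments '[[[-1,-0.85,0,0,0,0,1],[-1,-0.85,0,0,0,0,1],[-1,-0.85,0,0,0,0,1],[-1,-0.85,0,0,0,0,1],[-1,-0.85,0,0,0,0,1]]]'

```text
time: 0.52
tool_pos: [0.2914, 0.4856, 0.3032]
tcp_rot: [-0.423, -3.113, 0.002]
wrist_force: [1.0, -0.3, 0.8]
width: 1.003
grip_force: 0.0
```

jog_arm --increments '[[[-1,-0.85,0,0,0,0,1],[-1,-0.85,0,0,0,0,1],[-1,-0.85,0,0,0,0,1],[-1,-0.85,0,0,0,0,1],[-1,-0.85,0,0,0,0,1]]]'

```text
time: 0.93
tool_pos: [0.4018, 0.3226, 0.3035]
tcp_rot: [-0.424, -3.113, 0.0]
wrist_force: [0.4, 0.3, 0.7]
width: 0.998
grip_force: 0.0
```

jog_arm --increments '[[[-1,-0.85,0.2,0,0,0,0.5],[-1,-0.85,0.2,0,0,0,0.5],[-0.8,-0.75,0.4,0,-0.9,-0.3,0.5],[0,0,0.5,0,-0.9,-0.3,0.5],[0,0,0.3,0,-0.7,-0.1,0.5]]]'

```text
time: 1.35
tool_pos: [0.4662, 0.228, 0.2546]
tcp_rot: [0.287, 2.865, -0.052]
wrist_force: [0.1, 0.4, -0.8]
width: 0.746
grip_force: 0.0
```

Run:
```python
from h import *
snap('wrist','w1')
plan(np.array([.4985,.2235,.1])+N*(.054+.09),RT); s=read_state(); print(s['tool_pos'],s['width'],s['wrist_force'],s['time'])
```

```text
shift [0.16 0.08 0.39] turn [-0.12  0.02 -0.01]
[0.46336846 0.22809926 0.25177229] 0.7487724179494318 [-2.29367282 -0.68370251 -1.564526  ] 1.4
```

View pics/w1.png

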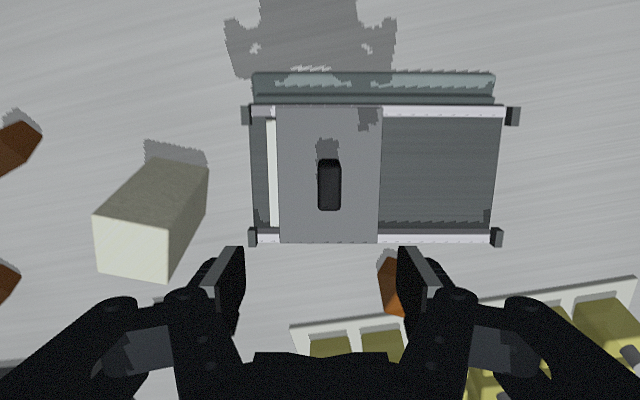

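The wrist view shows the station squared up: cover grip at (329,185), cover spanning x 276–381, plate strip visible at x 271. Measuring the grip top with depth.

Run:
```python
from h import *
px,P=cloud('wrist','w1',300,360,140,225)
n=(P@N); 
h=np.nanmax(n); G=P[n>np.nanpercentile(n[P[:,2]>.09],70)-.004]
xs=np.cross(ys,N)
print(len(G),G.mean(0), 'off n',np.ptp(G@N),'len x',np.ptp(G@xs),'thk',np.ptp(G@ys))
c=xs*(np.max(G@xs)+np.min(G@xs))/2+ys*(np.max(G@ys)+np.min(G@ys))/2+N*np.median(G@N)
px,P2=cloud('wrist','w1',285,375,215,235); k=~np.isnan(P2[:,2]); A=P2[k]; print('cover plane n-offset vs top',np.median(A@N)-c@N)
nn=np.linalg.svd(P2[k]-P2[k].mean(0))[2][2]; print('N fit',nn,N)
print('grip centre',c)
plan(c+N*(.054-.010),RT)
```

```text
1089 [0.49501817 0.22652226 0.0994538 ] off n 0.004743252837685088 len x 0.031031963580971433 thk 0.016083374379109117
cover plane n-offset vs top -0.033812504177198735
N fit [ 0.24939489 -0.05056502 -0.96708085] [-0.25220828  0.04981361  0.96638998]
grip centre [0.49534786 0.22664313 0.09982425]
shift [0.29 0.21 3.7 ] turn [-0.12  0.02 -0.01]
```

jog_arm --increments '[[[0.29,0.21,0.5,-0.12,0,0,0.2],[0,0,0.8,0,0,0,0.1],[0,0,0.8,0,0,0,0],[0,0,0.8,0,0,0,0],[0,0,0.5,0,0,0,0]]]'

```text
time: 1.82
tool_pos: [0.4837, 0.2329, 0.153]
tcp_rot: [0.281, 2.871, -0.034]
wrist_force: [-0.6, -1.2, -0.4]
width: 0.503
grip_force: 0.0
```

jog_arm --increments '[[[0,0,0.3,0,0,0,-0.3],[0,0,0,0,0,0,-1],[0,0,0,0,0,0,-1],[0,0,0,0,0,0,-1],[0,0,0,0,0,0,-1]]]' --force 30

```text
time: 2.23
tool_pos: [0.4856, 0.2321, 0.1449]
tcp_rot: [0.281, 2.87, -0.034]
wrist_force: [7.2, -0.5, -17.8]
width: 0.18
grip_force: 33.8
```

jog_arm --increments '[[[0,0.3,0,0,0,0,-1],[0,0.4,0,0,0,0,-1],[0,0.4,0,0,0,0,-1],[0,0.3,0,0,0,0,-1],[0,0.2,0,0,0,0,-1]]]'

```text
time: 2.65
tool_pos: [0.4951, 0.2791, 0.1449]
tcp_rot: [0.281, 2.87, -0.036]
wrist_force: [7.0, -3.3, -16.7]
width: 0.178
grip_force: 33.9
```

jog_arm --increments '[[[0,0.2,0,0,0,0,-1],[0,0.2,0,0,0,0,-1],[0,0.1,0,0,0,0,-1],[0,0.1,0,0,0,0,-1],[0,0.1,0,0,0,0,-1]]]'

```text
time: 3.07
tool_pos: [0.4991, 0.2991, 0.1449]
tcp_rot: [0.281, 2.87, -0.037]
wrist_force: [6.6, -3.2, -17.5]
width: 0.177
grip_force: 33.9
```

jog_arm --increments '[[[0,0.05,0,0,0,0,-1],[0,0.05,0,0,0,0,-1],[0,0.05,0,0,0,0,-1],[0,0,0,0,0,0,-1],[0,0,0,0,0,0,-1]]]'

```text
time: 3.48
tool_pos: [0.5, 0.3036, 0.1449]
tcp_rot: [0.281, 2.87, -0.036]
wrist_force: [6.0, -2.0, -17.5]
width: 0.177
grip_force: 33.8
```

jog_arm --increments '[[[0,0.1,0,0,0,0,-1],[0,0.05,0,0,0,0,-1],[0,0.05,0,0,0,0,-1],[0,0,0,0,0,0,-1],[0,0,0,0,0,0,-1]]]'

```text
time: 3.9
tool_pos: [0.5012, 0.3094, 0.1449]
tcp_rot: [0.281, 2.87, -0.036]
wrist_force: [6.1, -2.1, -17.4]
width: 0.176
grip_force: 33.8
```

jog_arm --increments '[[[0,0.05,0,0,0,0,-1],[0,0.05,0,0,0,0,-1],[0,0.05,0,0,0,0,-1],[0,0,0,0,0,0,-1],[0,0,0,0,0,0,-1]]]'

```text
time: 4.32
tool_pos: [0.5017, 0.312, 0.1449]
tcp_rot: [0.281, 2.871, -0.042]
wrist_force: [5.1, -9.3, -12.9]
width: 0.178
grip_force: 34.4
```

jog_arm --increments '[[[0,0.05,0,0,0,0,-1],[0,0.03,0,0,0,0,-1],[0,0,0,0,0,0,-1],[0,0,0,0,0,0,-1],[0,0,0,0,0,0,-1]]]'

```text
time: 4.73
tool_pos: [0.5018, 0.3123, 0.1448]
tcp_rot: [0.282, 2.872, -0.048]
wrist_force: [3.7, -16.2, -9.9]
width: 0.179
grip_force: 35.0
```

jog_arm --increments '[[[0,0,0,0,0,0,0.2],[0,0,0,0,0,0,0.2],[0,0,-0.3,0,0,0,0.3],[0,0,-0.8,0,0,0,0.4],[0,0,-1,0,0,0,0.5]]]'

```text
time: 5.15
tool_pos: [0.4868, 0.3207, 0.2083]
tcp_rot: [0.281, 2.869, -0.032]
wrist_force: [0.5, 0.8, 0.5]
width: 0.75
grip_force: 0.0
```

jog_arm --increments '[[[0,-0.6,-1,0,0,0,0.5],[0,-0.8,-0.9,0,0,0,0.5],[0,-0.8,0,0,0,0,0.5],[0,-0.8,0,0,0,0,0.5],[0,0,0,0,0,0,0.5]]]'

```text
time: 5.57
tool_pos: [0.4551, 0.2333, 0.2657]
tcp_rot: [0.282, 2.863, -0.029]
wrist_force: [0.6, 0.4, -0.9]
width: 0.751
grip_force: 0.0
```

Run:
```python
from h import *
im,d,s=snap('wrist','w2'); print(s['tool_pos'],s['tcp_rot'],s['wrist_force'],s['time'])
c=viewer.camera_params('wrist')
cv2.imwrite('pics/w2c.png',cv2.resize(im[90:290,220:520],None,fx=2.6,fy=2.6,interpolation=3))
```

```text
[0.45507903 0.23326704 0.26567584] [ 0.28191046  2.86337008 -0.02903365] [ 0.57860777  0.37018163 -0.91298926] 5.5667
```

View pics/w2c.png

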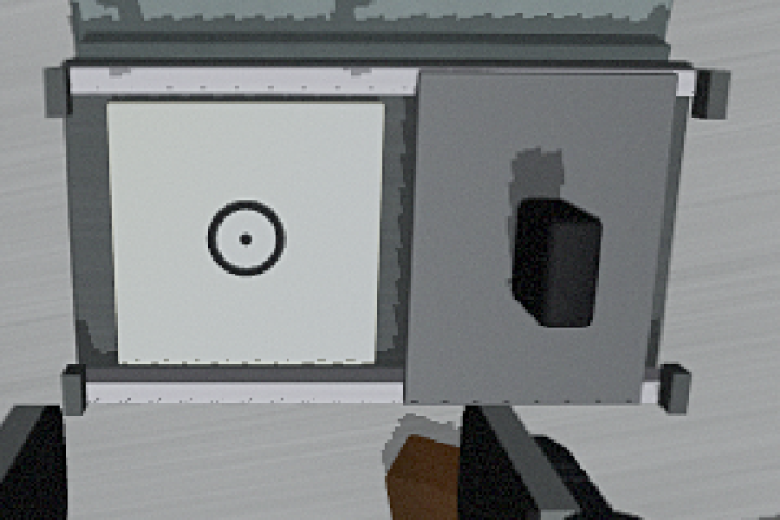

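The cover is fully open, against its right-hand posts, and the ring's dot is at full-image pixel (314.6,181.9). Next I'll compute the spot, check it, and plan the move to the probe.

Run:
```python
from h import *
P=world('wrist','w2',[(315,182),(330,182),(300,182),(315,195),(315,165)])
print(P.round(4)); c=np.array([.49535,.22664,.0998])
print('pred from cover',c+ys*(.082-.09)-N*.046)
a=np.deg2rad(12.4)
yt=np.array([-np.sin(a),np.cos(a),0]); z=np.array([0,0,-1.])
RP=R.from_matrix(np.c_[np.cross(yt,z),yt,z])
plan([.4518,-.187,.26],RP)
s=read_state(); print((R.from_rotvec(s['tcp_rot']).inv()*RP).as_rotvec(degrees=True))
```

```text
[[0.507  0.2199 0.0563]
 [0.5096 0.2321 0.056 ]
 [0.5045 0.2077 0.0565]
 [0.5179 0.2177 0.0587]
 [0.4937 0.2226 0.0522]]
pred from cover [0.50540145 0.21650019 0.05534606]
shift [ -2.5  -13.81   0.76] turn [-0.45  2.51 -3.92]
[ -2.72914317  15.04586804 -23.53926244]
```

jog_arm --increments '[[[0,-1,-0.3,0,0,0,0.5],[0,-1,-0.3,0,0,0,0.5],[0,-1,0,0,0,0,0.5],[-0.2,-1,0,0,0,0,0.5],[-0.2,-1,0,0,0,0,0.5]]]'

```text
time: 6.03
tool_pos: [0.4338, 0.0865, 0.2842]
tcp_rot: [0.277, 2.864, -0.029]
wrist_force: [0.4, -1.0, -0.1]
width: 0.748
grip_force: 0.0
```

jog_arm --increments '[[[-0.3,-1,0,0,0,0,0.6],[-0.3,-1,0,0,0,0,0.6],[-0.3,-1,0,0,0,0,0.6],[-0.3,-1,0,0,0,0,0.6],[-0.3,-1,0,0,0,0,0.6]]]'

```text
time: 6.45
tool_pos: [0.448, -0.0701, 0.2955]
tcp_rot: [0.279, 2.863, -0.031]
wrist_force: [0.8, 0.8, -0.2]
width: 0.798
grip_force: 0.0
```

jog_arm --increments '[[[-0.3,-1,0.3,0,0,0,0.6],[-0.3,-1,0.3,-0.1,0.6,-0.9,0.6],[0,-1,0.3,-0.1,0.6,-1,0.6],[0,0,0.3,-0.1,0.6,-1,0.6],[0,0,0,-0.1,0.7,-1,0.6]]]'

```text
time: 6.87
tool_pos: [0.4573, -0.1642, 0.2627]
tcp_rot: [0.334, -3.119, 0.012]
wrist_force: [-0.8, 0.8, -0.1]
width: 0.805
grip_force: 0.0
```

```bash
cat >> h.py <<'E'
def RPf(deg):
    a=np.deg2rad(deg); yt=np.array([-np.sin(a),np.cos(a),0]); z=np.array([0,0,-1.])
    return R.from_matrix(np.c_[np.cross(yt,z),yt,z])
E
python3 - <<'E'
from h import *
im,d,s=snap('wrist','w3'); print(s['tool_pos'],s['tcp_rot'],s['width'],s['time'])
px,P=cloud('wrist','w3',150,500,20,350)
K=P[(P[:,2]>.1)&(P[:,2]<.13)&(np.hypot(P[:,0]-.452,P[:,1]+.187)<.03)]
t=K[(K[:,2]>.113)]; print(len(K),len(t),t.mean(0),cv2.minAreaRect(t[:,:2].astype(np.float32)))
K=P[(P[:,2]>.042)&(P[:,2]<.049)&(np.hypot(P[:,0]-.452,P[:,1]+.187)<.06)];print('rack',cv2.minAreaRect(K[:,:2].astype(np.float32)))
plan([.4518,-.187,.139],RPf(12.4))
E
```

```text
[ 0.45732038 -0.16417868  0.26265866] [ 0.33425571 -3.11912702  0.01159665] 0.8047679069609264 6.8667
1551 1384 [ 0.44983317 -0.18755978  0.1197636 ] ((0.45095527172088623, -0.18783311545848846), (0.02367461286485195, 0.023595288395881653), 11.868193626403809)
rack ((0.4516637623310089, -0.187827005982399), (0.07563216239213943, 0.07541599124670029), 11.628252029418945)
shift [ 0.37 -0.68  4.15] turn [-0.07 -0.07  0.03]
```

View pics/w3.png

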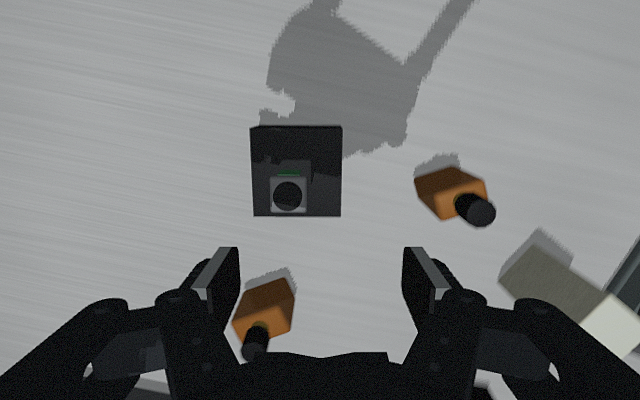

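The probe is at (288,196), centred in the rack. Both flasks are clear of the descent path.

jog_arm --increments '[[[0.38,-0.71,0,-0.07,-0.07,0.14,0.6],[0,0,0.5,0,0,0,0.6],[0,0,0.9,0,0,0,0.5],[0,0,0.9,0,0,0,0.4],[0,0,0.7,0,0,0,0.3]]]'

```text
time: 7.33
tool_pos: [0.4518, -0.1852, 0.1729]
tcp_rot: [-0.307, 3.119, -0.001]
wrist_force: [-0.4, -1.2, 0.6]
width: 0.651
grip_force: 0.0
```

jog_arm --increments '[[[0,0,0.6,0,0,0,0.2],[0,0,0.55,0,0,0,0],[0,0,0,0,0,0,0],[0,0,0,0,0,0,-0.2],[0,0,0,0,0,0,-0.2]]]'

```text
time: 7.75
tool_pos: [0.4523, -0.1858, 0.1402]
tcp_rot: [-0.308, 3.119, -0.002]
wrist_force: [0.2, 0.2, 0.9]
width: 0.401
grip_force: 0.0
```

Run:
```python
from h import *
s=read_state(); print(s['tool_pos'],s['tcp_rot'],s['width'],s['time'],s['wrist_force'])
plan([.4515,-.1878,.139],RPf(11.75))
```

```text
[ 0.4522953  -0.1857837   0.14019777] [-3.08473822e-01  3.11879191e+00 -2.19840931e-03] 0.40054444930885175 7.75 [0.22607017 0.19840634 0.94200377]
shift [ 0.04 -0.06  0.04] turn [-0.02  0.07 -0.08]
```

jog_arm --increments '[[[0.04,-0.06,0.04,-0.02,0.07,-0.08,0],[0,0,0,0,0,0,-0.2],[0,0,0,0,0,0,-0.4],[0,0,0,0,0,0,-0.6],[0,0,0,0,0,0,-1]]]' --force 60

```text
time: 8.17
tool_pos: [0.4509, -0.1881, 0.1386]
tcp_rot: [0.322, -3.124, -0.0]
wrist_force: [-0.1, 1.8, 5.3]
width: 0.276
grip_force: 59.1
```

jog_arm --increments '[[[0,0,0,0,0,0,-1],[0,0,0,0,0,0,-1],[0,0,0,0,0,0,-1],[0,0,-0.1,0,0,0,-1],[0,0,-0.1,0,0,0,-1]]]'

```text
time: 8.58
tool_pos: [0.4496, -0.1876, 0.1431]
tcp_rot: [0.322, -3.121, -0.003]
wrist_force: [-0.6, -0.6, -1.0]
width: 0.276
grip_force: 58.8
```

jog_arm --increments '[[[0,0,-0.3,0,0,0,-1],[0,0,-0.4,0,0,0,-1],[0,0,-0.5,0,0,0,-1],[0,0,-0.6,0,0,0,-1],[0,0,-0.6,0,0,0,-1]]]'

```text
time: 9.0
tool_pos: [0.4496, -0.1876, 0.216]
tcp_rot: [0.322, -3.121, -0.003]
wrist_force: [-0.1, -0.1, -2.4]
width: 0.273
grip_force: 59.3
```

jog_arm --increments '[[[0,0,-0.7,0,0,0,-1],[0,0,-0.8,0,0,0,-1],[0,0,-0.8,0,0,0,-1],[0,0,-0.6,0,0,0,-1],[0,0,0,0,0,0,-1]]]'

```text
time: 9.42
tool_pos: [0.4523, -0.1888, 0.3075]
tcp_rot: [-0.322, 3.121, -0.005]
wrist_force: [1.0, -0.2, -1.6]
width: 0.273
grip_force: 59.4
```

Run:
```python
from h import *
im,d,s=snap('wrist','w4'); print(s['tool_pos'],s['tcp_rot'],s['width'],s['time'],s['wrist_force'],s['grip_force'])
s=read_state()
spot=np.array([.507,.2199,.0558])
r=R.from_rotvec(s['tcp_rot']); print('tool z',r.as_matrix()[:,2])
# target keeping: hover, TCP on axis: probe end is (grasp z .085-> origin .045) .04+.042 below grasp point
plan(spot+N*(.054+.04+.042+.06),RT)
```

```text
[ 0.45234677 -0.18880952  0.30753942] [-0.32176087  3.12073486 -0.00483304] 0.27315327239252263 9.4167 [ 1.01801142 -0.21635588 -1.63022242] 59.37931001186371
tool z [ 0.00175802 -0.0012578  -0.99999766]
shift [-3.04 13.6   1.98] turn [ 0.49 -2.43  3.8 ]
```

View pics/w4.png

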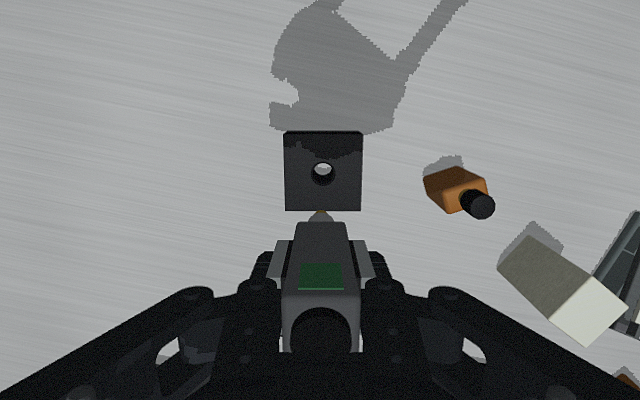

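The probe is held. Its brass tip shows at about (320,212) in front of the empty rack hole at (323,173). Now I'll carry it to the station.

jog_arm --increments '[[[0,1,0,0,0,0,-1],[-0.2,1,0,0,0,0,-1],[-0.2,1,0,0,0,0,-1],[-0.2,1,0,0,0,0,-1],[-0.3,1,0,0,0,0,-1]]]'

```text
time: 9.88
tool_pos: [0.4445, -0.0343, 0.3003]
tcp_rot: [0.32, -3.119, -0.003]
wrist_force: [-0.1, -0.8, -1.4]
width: 0.275
grip_force: 59.6
```

jog_arm --increments '[[[-0.3,1,0,0,0,0,-1],[-0.3,1,0,0,0,0.4,-1],[-0.3,1,0,0,0,0.6,-1],[-0.3,1,0,0.1,-0.4,0.6,-1],[-0.3,1,0,0.1,-0.5,0.6,-1]]]'

```text
time: 10.3
tool_pos: [0.4686, 0.1202, 0.3004]
tcp_rot: [0.043, 3.051, -0.025]
wrist_force: [0.8, -0.3, -1.9]
width: 0.276
grip_force: 59.5
```

jog_arm --increments '[[[0,1,0,0.1,-0.5,0.6,-1],[0,1,0,0.1,-0.5,0.6,-1],[0,0.5,0,0.1,-0.5,0.4,-1],[0,0,0,0,0,0,-1],[0,0,0,0,0,0,-1]]]'

```text
time: 10.72
tool_pos: [0.4735, 0.1941, 0.2992]
tcp_rot: [0.274, 2.883, -0.064]
wrist_force: [0.5, -0.0, -2.6]
width: 0.273
grip_force: 59.7
```

Run:
```python
from h import *
s=read_state(); print(s['tool_pos'],s['width'],s['time'],s['wrist_force'],s['grip_force'])
spot=np.array([.507,.2199,.0558])
plan(spot+N*(.1356+.05),RT)
c=viewer.camera_params('wrist'); H=np.linalg.inv(c['hand_eye'])
X=(H@np.array([0,0,.1356,1]))[:3]; print('tip px',cv2.projectPoints(X[None],np.zeros(3),np.zeros(3),np.array([[c['fx'],0,c['cx']],[0,c['fy'],c['cy']],[0,0,1]]),np.array([c['k1'],0,0,0]))[0])
```

```text
[0.47348602 0.19414856 0.29917586] 0.2727099038685369 10.7167 [ 0.49540378 -0.03720614 -2.6214746 ] 59.65959548950195
shift [1.16 1.1  1.88] turn [-0.18 -0.11  0.08]
tip px [[[319.96010349 215.00219098]]]
```

jog_arm --increments '[[[0.6,0.5,0.3,-0.18,-0.11,0.08,-1],[0.56,0.6,0.6,0,0,0,-1],[0,0,0.6,0,0,0,-1],[0,0,0.4,0,0,0,-1],[0,0,0,0,0,0,-1]]]'

```text
time: 11.13
tool_pos: [0.4617, 0.2273, 0.2334]
tcp_rot: [0.288, 2.87, -0.041]
wrist_force: [-0.6, -0.1, -1.6]
width: 0.272
grip_force: 59.8
```

Run:
```python
from h import *
im,d,s=snap('wrist','w5'); print(s['tool_pos'],s['tcp_rot'],s['time'],s['wrist_force'])
cv2.imwrite('pics/w5c.png',cv2.resize(im[120:270,240:420],None,fx=4,fy=4,interpolation=3))
spot=np.array([.507,.2199,.0558]); plan(spot+N*(.1356),RT)
```

```text
[0.4617341  0.22733812 0.23337027] [ 0.28817248  2.87029227 -0.04116558] 11.1333 [-0.59502716 -0.14171554 -1.60699758]
shift [0.08 0.03 1.65] turn [-0.02  0.   -0.05]
```

View pics/w5c.png

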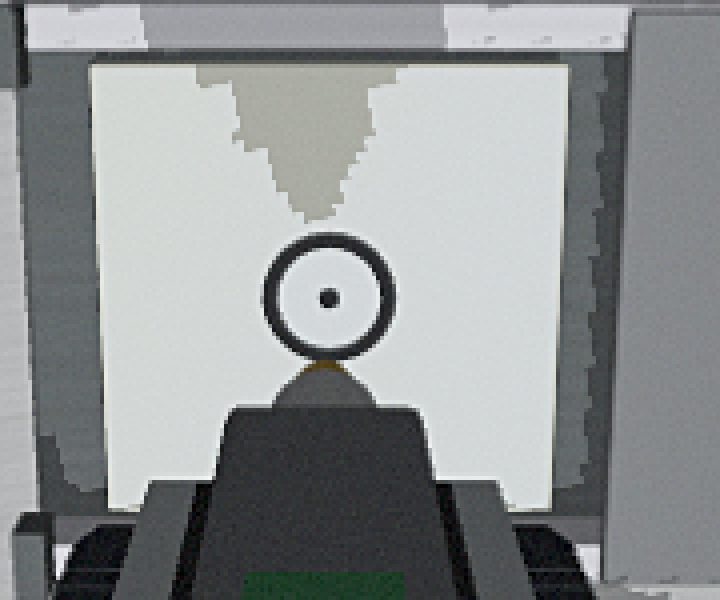

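The dot is at full-image pixel (322.5,194.5), and the probe tip is just below the ring at about (321,211).

Run:
```python
from h import *
z=np.load('pics/w5.npz'); r=R.from_rotvec(z['r'])
g=[(322+i,194+j) for i in(-6,-4,4,6) for j in (-8,8,-4,4)]
P=world('wrist','w5',[(322,194),(323,195)]+g); 
print('spot world',P[:2],P[2:].mean(0),'tool mm',1000*r.inv().apply(P[:2]-z['p']),1000*r.inv().apply(P[2:].mean(0)-z['p']))
# grip visible edge points in tool frame -> probe axis
px=[(288,240),(300,240),(320,240),(300,228),(340,228),(320,226)]
Q=world('wrist','w5',px); print('grip face tool mm',1000*r.inv().apply(Q-z['p']))
px,W=cloud('wrist','w5',265,375,130,240); k=(abs((W-P[0])@N)<.004); W=W[k]; n=np.linalg.svd(W-W.mean(0))[2][2]
print('plate n',n,N, 'tool z',r.as_matrix()[:,2])
```

```text
spot world [[0.5063205  0.21927406 0.05650564]
 [0.50709691 0.21987289 0.05687283]] [0.50649566 0.21923783 0.05623024] tool mm [[  1.35094845   1.4316367  182.56560064]
 [  0.63636364   2.17212508 182.37252239]] [  1.2483137    1.43171626 182.87753371]
grip face tool mm [[ 10.90303948 -13.17902735  66.97093615]
 [ 11.19793218  -8.12292101  66.24405351]
 [ 11.1827998    0.17779046  66.29511442]
 [ 11.22634767  -8.94815681  80.85477177]
 [ 10.93485497   9.29471432  81.6801588 ]
 [ 11.3127063    0.1450566   83.34952438]]
plate n [-0.25498507  0.05137352  0.9655793 ] [-0.25220828  0.04981361  0.96638998] tool z [ 0.2496721  -0.05327531 -0.96686379]
```

jog_arm --increments '[[[0.06,0.05,0.2,-0.02,0,-0.05,-1],[0,0,0.4,0,0,0,-1],[0,0,0.4,0,0,0,-1],[0,0,0.3,0,0,0,-1],[0,0,0.05,0,0,0,-1]]]'

```text
time: 11.6
tool_pos: [0.4714, 0.2286, 0.1953]
tcp_rot: [0.28, 2.868, -0.036]
wrist_force: [-0.6, -0.4, -2.0]
width: 0.271
grip_force: 59.8
```

jog_arm --increments '[[[0,0,0,0,0,0,-1],[0,0,0,0,0,0,-1],[0,0,0,0,0,0,-1],[0,0,0,0,0,0,-1],[0,0,0,0,0,0,-1]]]'

```text
time: 12.02
tool_pos: [0.4724, 0.2298, 0.1985]
tcp_rot: [0.279, 2.864, -0.031]
wrist_force: [0.3, -0.5, -1.3]
width: 0.274
grip_force: 59.8
```

Run:
```python
from h import *
im,d,s=snap('wrist','w6'); print(s['tool_pos'],s['tcp_rot'],s['time'],s['wrist_force'],s['wrist_force']@N,s['torque'])
r=R.from_rotvec(s['tcp_rot'])
spot=np.array([.5068,.2196,.0561]); print('tool z vs N',r.as_matrix()[:,2]@-N,'spot in tool mm',1000*r.inv().apply(spot-s['tool_pos']))
plan(spot+N*(.1356),RT)
cv2.imwrite('pics/w6c.png',cv2.resize(im[120:270,240:420],None,fx=4,fy=4,interpolation=3))
```

```text
[0.47244359 0.22978714 0.19853272] [ 0.27869636  2.86373711 -0.03122749] 12.0167 [ 0.30038817 -0.51363564 -1.28512746] -1.343280725877583 [ 0.02216898  0.14857805 -0.02200911]
tool z vs N 0.9999781470406426 spot in tool mm [  2.87340734  -3.96942962 146.78967134]
shift [ 0.07 -0.11  0.37] turn [0.04 0.05 0.  ]
```

View pics/w6c.png

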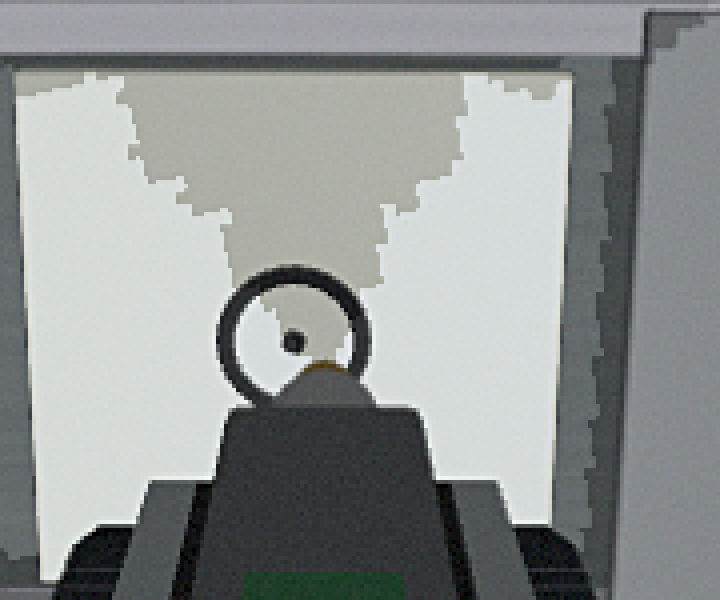

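The dot is now at full-image pixel (313.5,205.5) and the tip at (321,211), so the arm has wandered about 4 mm. I'll measure this again and check whether it is still drifting.

Run:
```python
from h import *
z=np.load('pics/w6.npz'); r=R.from_rotvec(z['r'])
P=world('wrist','w6',[(313,205),(314,206),(305,200),(320,198)]); print(P.round(4)); print(1000*r.inv().apply(P-z['p']))
s=read_state(); print(s['tool_pos'],s['tcp_rot'],s['joint_vel'].round(3),s['time'])
```

```text
[[0.5064 0.2192 0.056 ]
 [0.5069 0.2197 0.0566]
 [0.5022 0.2148 0.0554]
 [0.5027 0.2245 0.0551]]
[[ 3.16208881e+00 -4.46521461e+00  1.46773802e+02]
 [ 2.63535835e+00 -3.81776372e+00  1.46289907e+02]
 [ 6.56413767e+00 -9.54272194e+00  1.46475263e+02]
 [ 7.89303182e+00  2.43399228e-02  1.46448747e+02]]
[0.47237999 0.22973343 0.19845377] [ 0.27879774  2.86389651 -0.03133748] [-0.001  0.002  0.001 -0.    -0.002 -0.   ] 12.0667
```

jog_arm --increments '[[[0,0,0,0,0,0,-1],[0,0,0,0,0,0,-1],[0,0,0,0,0,0,-1],[0,0,0,0,0,0,-1],[0,0,0,0,0,0,-1]]]'

```text
time: 12.48
tool_pos: [0.4722, 0.2295, 0.1979]
tcp_rot: [0.279, 2.865, -0.032]
wrist_force: [-0.1, 1.0, -1.2]
width: 0.276
grip_force: 59.8
```

jog_arm --increments '[[[0,0,0,0,0,0,-1],[0,0,0,0,0,0,-1],[0,0,0,0,0,0,-1],[0,0,0,0,0,0,-1],[0,0,0,0,0,0,-1]]]'

```text
time: 12.9
tool_pos: [0.4722, 0.2295, 0.1979]
tcp_rot: [0.279, 2.865, -0.032]
wrist_force: [0.0, -0.3, -1.5]
width: 0.271
grip_force: 59.8
```

jog_arm --increments '[[[0.1,-0.13,0,0.04,0.05,0,-1],[0,0,0,0,0,0,-1],[0,0,0,0,0,0,-1],[0,0,0,0,0,0,-1],[0,0,0,0,0,0,-1]]]'

```text
time: 13.32
tool_pos: [0.4686, 0.2263, 0.1971]
tcp_rot: [0.28, 2.87, -0.037]
wrist_force: [0.3, 0.1, -1.4]
width: 0.273
grip_force: 59.8
```

jog_arm --increments '[[[0,0,0.1,0,0,0,-1],[0,0,0,0,0,0,-1],[0,0,0,0,0,0,-1],[0,0,0,0,0,0,-1],[0,0,0,0,0,0,-1]]]'

```text
time: 13.73
tool_pos: [0.4694, 0.2261, 0.1942]
tcp_rot: [0.28, 2.87, -0.038]
wrist_force: [0.8, 0.5, -1.2]
width: 0.272
grip_force: 59.8
```

Run:
```python
from h import *
im,d,s=snap('wrist','w7'); r=R.from_rotvec(s['tcp_rot'])
# dark dot centroid
g=cv2.cvtColor(im,6).astype(int); 
x0,x1,y0,y1=300,345,192,218
for row in g[198:214,306:338]: print(' '.join('%3d'%v for v in row))
spot=np.array([.5067,.2195,.0561]); print('spot tool mm',1000*r.inv().apply(spot-s['tool_pos']),s['tool_pos'],s['time'],s['wrist_force']@N)
plan(spot+N*.1356,RT)
```

```text
170 183 120  63  45  22  21  34  30  27  22  14  18  12  15  12   9  17  14  22  30  32  28  27  26  57  90 179 238 224 219 218
178 120  33  13  25  35  29  25  24  12  67 113 156 171 192 189 167 150 151  54   5  12  22  23  37  49  39  69 141 238 224 220
116  39  22  18  34  27  18  27 120 193 186 180 182 181 180 181 178 178 182 186 190 152  55  13  22  57  54  45  51 140 237 223
 19  23  28  33  24  23 124 194 181 180 177 175 178 173 176 172 174 176 177 175 181 185 184 103   2  21  44  54  43  62 181 234
 42  23  34  22  28 112 187 183 176 172 176 173 174 176 171 172 172 173 174 174 176 177 179 180 203  41  44  47  47  42  78 177
 49  24  47  44 114 183 179 176 173 173 173 171 171 171 173 173 173 174 172 172 174 171 174 231 234 240  39  43  54  44  40  99
 48  50  52 162 177 179 174 172 172 172 173 173 172 173 173 171 171 172 172 175 174 168 171 229 223 232 208  26  49  48  45  61
 50  42 119 239 167 166 166 170 171 172 174 173 175 174 173 173 175 173 173 173 168 164 169 223 219 222 233 148  32  46  55  45
 45  62 204 232 221 220 222 223 167 173 174 174 171 171 171 173 171 174 173 
[... 415 characters left out ...]
 220 229 146  34  56
118 234 220 218 217 218 219 220 162 174 180 158 133 109  82  77 110 114 165 181 178 226 220 219 218 216 219 220 227 239  29  50
206 229 220 218 217 217 217 223 223 176 130  68  67  67  59  58  61  58  73 112 186 231 220 217 217 217 220 218 224 242  23  51
207 226 219 220 219 218 219 224 236 125  64  64  75  74  73  80  75  72  62  66 125 241 225 219 220 218 217 219 224 238  32  43
207 227 218 217 217 220 224 233 171  67  77  80  85  86  87  90  85  89  84  76  75 153 237 226 219 218 217 218 223 239  94  39
spot tool mm [ -1.28079718   0.85652597 143.15903619] [0.46938832 0.22609474 0.19416242] 13.7333 -1.3597926871807016
shift [-0.04  0.02  0.25] turn [-0.01 -0.01  0.  ]
```

The tip is now centred in the ring to within about 0.5 mm, with a gap of about 7.5 mm. Pressing in stages.

jog_arm --increments '[[[0,0,0.1,0,0,0,-1],[0,0,0.1,0,0,0,-1],[0,0,0.1,0,0,0,-1],[0,0,0,0,0,0,-1],[0,0,0,0,0,0,-1]]]'

```text
time: 14.2
tool_pos: [0.4716, 0.2256, 0.1853]
tcp_rot: [0.28, 2.871, -0.038]
wrist_force: [-0.2, 0.0, 0.1]
width: 0.273
grip_force: 59.9
```

jog_arm --increments '[[[0,0,0.1,0,0,0,-1],[0,0,0,0,0,0,-1],[0,0,0,0,0,0,-1],[0,0,0,0,0,0,-1],[0,0,0,0,0,0,-1]]]'

```text
time: 14.62
tool_pos: [0.4725, 0.2256, 0.1828]
tcp_rot: [0.28, 2.87, -0.037]
wrist_force: [-1.4, -0.2, 0.9]
width: 0.276
grip_force: 60.2
```

```bash
cat > chk.py <<'E'
from h import *
F=[];T=[]
for i in range(6):
    s=read_state(); F.append(s['wrist_force']); T.append(s['tool_pos']); 
    if i<5: viewer.read_camera('wrist')
r=R.from_rotvec(s['tcp_rot']); spot=np.array([.5067,.2195,.0561])
F=np.array(F);print('F.N',(F@N).round(2),'mean',F.mean(0),'spot tool mm',1000*r.inv().apply(spot-np.mean(T,0)),'tilt err deg',np.degrees(np.arccos(-r.as_matrix()[:,2]@N)),s['time'],s['grip_force'])
plan(spot+N*.1281,RT)
E
python3 chk.py
```

```text
F.N [1.24 0.9  0.68 0.36 0.84 1.27] mean [-0.5019767   0.16591822  0.7732129 ] spot tool mm [ -1.14107611   0.74715821 131.35425176] tilt err deg 0.05360696913869223 14.8667 60.1726770401001
shift [-0.03  0.02  0.11] turn [-0.   -0.01  0.  ]
```

jog_arm --increments '[[[0,0,0.07,0,0,0,-1],[0,0,0.07,0,0,0,-1],[0,0,0,0,0,0,-1],[0,0,0,0,0,0,-1],[0,0,0,0,0,0,-1]]]'

```text
time: 15.28
tool_pos: [0.4736, 0.2254, 0.1787]
tcp_rot: [0.28, 2.87, -0.037]
wrist_force: [-1.1, -0.3, 2.4]
width: 0.274
grip_force: 60.4
```

jog_arm --increments '[[[0,0,0,0,0,0,-1],[0,0,0,0,0,0,-1],[0,0,0,0,0,0,-1],[0,0,0,0,0,0,-1],[0,0,0,0,0,0,-1]]]'

```text
time: 15.7
tool_pos: [0.4735, 0.2253, 0.1787]
tcp_rot: [0.28, 2.87, -0.037]
wrist_force: [-0.5, 0.8, 3.2]
width: 0.278
grip_force: 60.4
```

```bash
python3 chk.py
python3 - <<'E'
from h import *
im,d,s=snap('wrist','w8'); cv2.imwrite('pics/w8c.png',cv2.resize(im[120:270,240:420],None,fx=4,fy=4,interpolation=3))
E
```

```text
F.N [3.23 2.65 2.61 3.38 3.64 3.42] mean [-0.78085977  0.43535188  3.03680003] spot tool mm [ -1.15774603   0.75342524 127.0685139 ] tilt err deg 0.057134338522180694 15.95 60.396831035614014
shift [-0.03  0.02 -0.03] turn [-0.   -0.01  0.  ]
```

View pics/w8c.png

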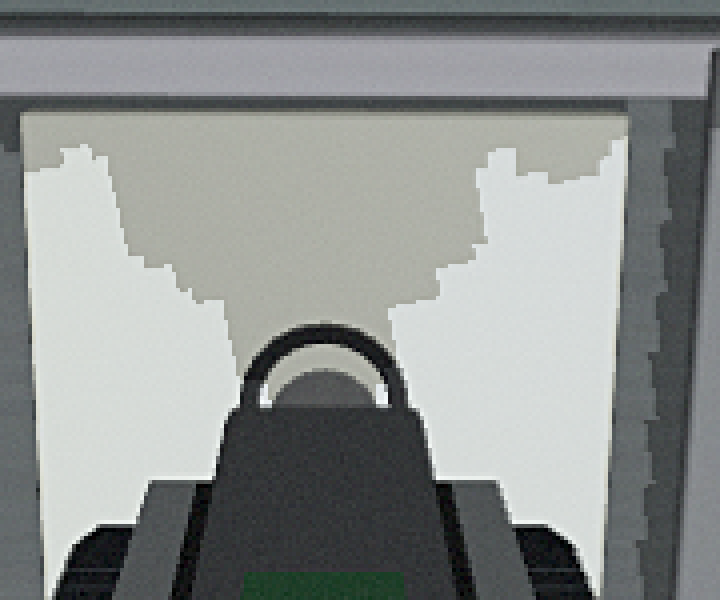

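The steel nose is concentric with the ring in the picture: ring centre about (324,406) in the crop, nose edge where it should be. The contact force is about 4.6 N, the sleeve is 7–8 mm in, and the tilt error is under 0.1°. Handing in.

```bash
python3 -c "
from h import *
print(bot.finish_job())"
```

```text
the job is handed in; nothing more can be done
None
```

The job is handed in: the cover is at its end stop, and the gripper holds the probe steady and square inside the ring, pressed at about 4.6 N with the sleeve roughly half-way in (7–8 of 15 mm by my estimate).

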